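# Tip the tube into the tacking jig and flip the hold-down over

## Task

Push the standing steel tube over so that it lies down in the channel of the blue-railed jig, pointing at the yellow stop, then push it along the channel until its end is fully home against the stop. After that, flip the red hold-down arm over until it lies flat on top of the tube. Do it all by pushing: do not lift the tube, keep it in the jig, and leave the other things on the bench where they are.

Things in the scene. Friction and masses are not known exactly. Their poses are not given: they have to be found in the camera images.
- jig: Welding jig, fixed: dark steel plate 12 mm thick, x -150..150, y -60..80 mm. Origin on the bench under the channel's middle; x runs along the channel towards the yellow stop, y left of it, z up. Blue rails from x = -150 to 110, inner faces at y = -24 and 24, 6 mm thick, tops 30 mm above the bench. Two steel cheeks (x 50..58 and 82..90, y 39..61, tops 68 mm above the bench) carry the red arm.
- jig_stop (a point): Middle of the near face of the yellow stop block that closes the channel: jig x = 110, y = 0, z = 32 mm. The block is 66 mm wide, 16 mm thick, its top 57 mm above the bench.
- tube_mid (a point): Centre of the loose bare steel square tube, 40 x 40 x 130 mm, 3 mm wall, about 0.45 kg (slides at 3 to 8 N), open ends; its z axis runs along its length. It starts on end on the jig plate between the rails near the open end (centre 77 mm, top 142 mm above the bench). Lying in the channel its centre is 32 mm and its top 52 mm above the bench; home against the stop it is centred at jig x = 45, y = 0.
- clamp (a joint): Hinge angle (rad) of the red hold-down arm: 0 = level, resting on top of the tube lying in the channel; grows as it opens up and away to jig +y; pi/2 = straight up. It starts leaning outwards at about 1.75 to 2.05 (limit 2.1; lower limit -0.15). The hinge is a little stiff (0.07 N m): the arm stays where it is left, at any angle.
- clamp_hinge (a point): Point on the hinge axis at the middle of the arm: jig frame x = 70, y = 50, z = 60 mm. The axis is parallel to jig x.
- clamp_tip (a point): Middle of the free end of the red arm, 60 mm from the hinge axis. Arm 20 mm wide (along jig x), 10 mm thick, with a 3 mm black rubber pad under its end; when shut it reaches from the hinge across the channel to jig y = -10 mm, its upper face 65 mm above the bench.
- magnet: Loose bystander: square welding magnet, 70 x 70 x 18 mm, red top with a steel disc; origin under its centre.
- spray: Loose bystander: upright spray can with green label, 66 mm diameter, 180 mm tall; origin under its centre.
- stub: Loose bystander: upright copper bar end, 28 mm diameter, 60 mm tall; origin under its centre.
- wrench: Loose bystander: wrench lying along its own x axis, up to about 200 mm long.
- hammer: Loose bystander: hammer lying along its own x axis, up to about 300 mm long.
- tape: Loose bystander: yellow tape measure, 65 x 35 x 60 mm tall; origin under its centre.
- angle: Loose bystander: piece of dark angle iron, 140 x 40 x 40 mm, lying along its own x axis; origin under its centre.
There are look-alikes about, which are no part of the job. Leave any pink look-alike of the part that bears tube_mid alone.

How it is judged:
On the way, in this order (a step that is already met when the one before it is completed fails the run):
1. the tube lies in the channel, short of the stop (angle between tube_mid's own z axis and vertical between 1.5 and 1.64 rad and y of tube_mid in the frame of jig between -0.007 and 0.007 m and height (world z) of tube_mid below 0.037 m), for 0.2 s.
2. the tube is home against the stop (all of step 1 and x of tube_mid in the frame of jig above 0.041 m), for 0.2 s.
3. the red arm lies on the tube (all of step 2 and value of joint clamp between -0.06 and 0.08 rad), for 0.2 s.
At the end, for the whole second after the job is handed in: The tube lies flat in the channel (within 0.07 rad of level, centre within 7 mm of the channel's middle), its end within 4 mm of the yellow stop, and the red arm lies on top of it (joint between -0.06 and 0.08 rad) (all of step 3); the robot touches nothing.
It fails at once if the tube is lifted (centre over 97 mm above the bench, or over 60 mm while it lies) (height (world z) of tube_mid above 0.097 m or (angle between tube_mid's own z axis and vertical between 1.35 and 1.79 rad and height (world z) of tube_mid above 0.06 m)).
It fails at once if the tube leaves the jig sideways or backwards (y of tube_mid in the frame of jig above 0.035 m or y of tube_mid in the frame of jig below -0.035 m or x of tube_mid in the frame of jig below -0.16 m).
It fails at once if a bystander is moved more than 20 mm (distance of any of magnet, spray, stub, wrench, hammer, tape, angle from where it was at the start of the episode above 0.02 m).
It also fails if it takes over 64 s, if anything falls off the work surface, if the arm or the gripper's body presses on something with over 40 N, if the wrist force passes 120 N, or if a joint passes its speed limit or range.

## Robot

A 7-joint arm with a two-finger parallel gripper is mounted at the origin on the work surface. World frame = base frame: x ahead of the robot, y to its left, z up, the work surface at z = 0. Lengths are in m, angles in rad, forces in N, time in s.
With the tool pointing down it reaches from about 0.4 to 0.875 m from the base axis. Payload 19.3 kg.
Tool frame: the origin (TCP) lies where the fingers leave the gripper's body, on its centre line; the fingertips stand bot.tip_reach ahead of it and the grasp point (between the pads) lies 54 mm ahead of it (bot.tip_reach is the distance from the TCP to the fingertips, in m); z points along the fingers, y is the line along which they close (so a half turn about z gives the same grasp; the last joint's range is limited). The gripper opens to 85 mm and grips with 20 to 120 N. Pads are 22 mm wide; open, the fingers measure 114 mm over their backs; the gripper's body (76 mm by 85 mm) begins 54 mm behind the grasp point. The pads swing forward as they close: fully open they stand 13 mm farther back than shut.
Start: joints at [1.094, 0.521, -0.036, 1.599, 0.021, 1.021, -0.113], TCP at [0.247, -0.574, 0.304] pointing down, gripper open.
Joint ranges: [-2.91, 2.91], [-0.3, 2.13], [-1.5, 1.42], [0.17, 2.43], [-1.26, 4.41], [0.16, 1.93], [-2.52, 2.52]. Speed limits (rad/s): [1.89, 1.89, 2.39, 2.39, 3.01, 3.01, 3.01].

## Interface

Orientations are given as [roll, pitch, yaw] about the fixed x, y, z axes, in that order (R = Rz(yaw) Ry(pitch) Rx(roll)).
In Python, from workcell import bot gives the robot as it stands. The module is installed in compiled form; this text tells all that it offers.
- The arm moves only by the shell command python3 -m jog 'ROWS' [FORCE]. ROWS is JSON, a list that holds one entry, the list of rows, each a list of 7 numbers: the shift along the tool's x, y, z in mm, then the turn, a rotation vector about the tool's x, y, z in rad, then the opening, from 0 (shut) to 1 (fully open). In form: [[[tx, ty, tz, wx, wy, wz, fingers], ...]]. A call has 1 to 5 rows; each row shifts and turns the commanded pose from where the row before left it, along the tool's axes as they then stand; what a row does not reach is not made up. A row lasts 1/10 s, in which the tool goes at most 50 mm and 8.59 degrees, less where a joint would pass 70% of its speed; a pose out of reach is approached as far as the arm can. A call is refused whole if a number of a shift passes 50 or a number of a turn 0.15, either way. A call with a gripper value outside its range is refused whole. The fingers move at their own pace and stop on an object; FORCE is the grip in N (left out, the last holds). Time passes only in rows, so rows that do not move let the fingers close. It gives the time, the measured TCP pose, the force, the opening and the grip force at its end, in the units of the state.
- bot.observe(): the state, without advancing time (a new reading comes with each control period).
- bot.grab_frame(name): name is "side" or "top"; returns a dict with "img" (384x512x3 uint8, red, green, blue), "intrinsics" (3x3 intrinsics, pixels), "R" (3x3) and "t" (3): a world point X has camera coordinates R X + t. Camera axes: x right, y down, z forward; pixel columns grow to the right and rows downward; lengths in m; the calibration is good to about 2 mm. A picture is of the moment at which its call begins. There is no depth.
- bot.job_done(): hands the job in; it is judged then, once.
Trained networks look in a picture, given as the dict that the camera call returned (one of the last four; its "shot" number tells which), for a name from the list of things; names that differ only in an ending like _2 or _b are one class to them, and where a whole thing is asked for, a point or a joint stands for the part that bears it (a point fixed in the world has none). Each returns a list of dicts, best first, with "conf" (0 to 1); they miss things now and then, are a little off and sometimes report something else, mostly with a low value. They report only what shows in the picture. A call takes as long as a camera call. They do not tell look-alikes from the thing itself.
- bot.trace(query, picture): "region" (384x512 bool, what is visible of it).
- bot.spot_point(query, picture): "xyz" ([x, y, z] in m, in world coordinates, good to about 4 mm: a listed point, or the origin of a listed thing).
The state is a dict: "clock": time; "qpos": joint angles; "qd": joint speeds; "joint_efforts": joint torques, N m; "position": TCP position; "tool_rot": TCP orientation; "force": force on the tool from outside, world axes, zero at the start; "moment": the same for the moment, N m; "grip_width": finger opening in m; "finger_force": force on a finger pad.
Only numpy, scipy, OpenCV 4.12 (cv2) and the standard library are available. Lean on these libraries where they do the work, as an engineer would, in place of code of your own. Each camera call takes 0.05 s, during which the arm holds its last target. There are 200 camera calls.

## Working session

There is one attempt and no reset: what is moved stays moved. The work goes in short steps, Python scripts to look and compute and a shell command to move; the robot and the scene stay as the last step left them, time stands still between calls to the robot, and variables do not carry over. Pictures are saved under pics/ and viewed, at most 11 in all, crops included, and the job is handed in when it is done.

```bash
mkdir -p pics; cat > h.py <<'E'
import numpy as np, cv2
from workcell import bot
def save(p,n,crop=None,s=1):
    im=p["img"][:,:,::-1]
    if crop: im=im[crop[1]:crop[3],crop[0]:crop[2]]
    cv2.imwrite("pics/"+n,cv2.resize(im,None,fx=s,fy=s,interpolation=cv2.INTER_CUBIC))
def proj(p,X):
    c=p["R"]@np.array(X,float)+p["t"]; u=p["intrinsics"]@c; return (u[:2]/u[2])
E
python3 - <<'E'
from h import *
s=bot.observe(); print({k:np.round(v,3) for k,v in s.items()}, bot.tip_reach)
ps={n:bot.grab_frame(n) for n in("side","top")}
cv2.imwrite("pics/a.png",np.hstack([ps[n]["img"] for n in ps])[:,:,::-1][:, :]) if 0 else None
for n in ps: save(ps[n],n+"0.png",s=1.5)
for n,p in ps.items():
    print(n,"cam at",np.round(-p["R"].T@p["t"],3))
    for q in["jig","jig_stop","tube_mid","clamp_hinge","clamp_tip","magnet","spray","stub","wrench","hammer","tape","angle"]:
        print(q,[(np.round(d["xyz"],3).tolist(),round(d["conf"],2),proj(p,d["xyz"]).astype(int).tolist()) for d in bot.spot_point(q,p)[:3]])
E
```

```text
{'clock': np.float64(0.0), 'qpos': array([ 1.094,  0.522, -0.036,  1.6  ,  0.021,  1.021, -0.113]), 'qd': array([ 0.001,  0.   ,  0.001, -0.001,  0.001, -0.   ,  0.001]), 'joint_efforts': array([ 0.0000e+00, -9.2708e+01,  1.9800e+00, -3.6993e+01,  1.8000e-02,
        8.0000e-03, -0.0000e+00]), 'position': array([ 0.247, -0.574,  0.303]), 'tool_rot': array([-3.14 ,  0.   ,  0.407]), 'force': array([ 0.12 , -0.106,  0.424]), 'moment': array([ 0.008, -0.005, -0.042]), 'finger_force': np.float64(0.0), 'grip_width': np.float64(0.086)} 0.0726
side cam at [ 0.292 -0.611  0.909]
jig [([0.589, 0.1, 0.0], 0.94, [262, 197])]
jig_stop [([0.703, 0.111, 0.034], 0.82, [304, 173]), ([0.6, -0.059, 0.002], 0.18, [292, 246])]
tube_mid [([0.497, 0.088, 0.073], 0.73, [227, 190]), ([0.34, 0.171, 0.068], 0.62, [150, 184])]
clamp_hinge [([0.655, 0.153, 0.057], 0.73, [280, 159])]
clamp_tip [([0.658, 0.168, 0.117], 0.72, [280, 137])]
magnet [([0.598, -0.057, -0.0], 0.85, [291, 246])]
spray [([0.549, -0.191, -0.005], 0.96, [295, 305])]
stub [([0.686, 0.006, -0.002], 0.49, [315, 215])]
wrench [([0.528, 0.283, -
[... 340 characters left out ...]
231, 132])]
tube_mid [([0.34, 0.171, 0.066], 0.73, [207, 258]), ([0.496, 0.095, 0.078], 0.56, [234, 202])]
clamp_hinge [([0.658, 0.151, 0.058], 0.61, [215, 145])]
clamp_tip [([0.658, 0.171, 0.119], 0.38, [206, 142])]
magnet [([0.598, -0.06, 0.002], 0.76, [287, 168]), ([0.657, 0.167, 0.12], 0.22, [207, 142])]
spray [([0.544, -0.192, 0.003], 0.96, [331, 186])]
stub [([0.682, 0.006, -0.002], 0.39, [265, 140])]
wrench [([0.529, 0.282, 0.002], 0.69, [173, 190])]
hammer [([0.552, 0.381, 0.002], 0.81, [140, 182]), ([0.526, 0.284, -0.002], 0.72, [172, 191])]
tape [([0.644, -0.132, 0.003], 0.9, [311, 153])]
angle [([0.457, -0.076, 0.004], 0.83, [293, 215]), ([0.601, -0.059, 0.002], 0.69, [287, 167])]
```

View pics/side0.png

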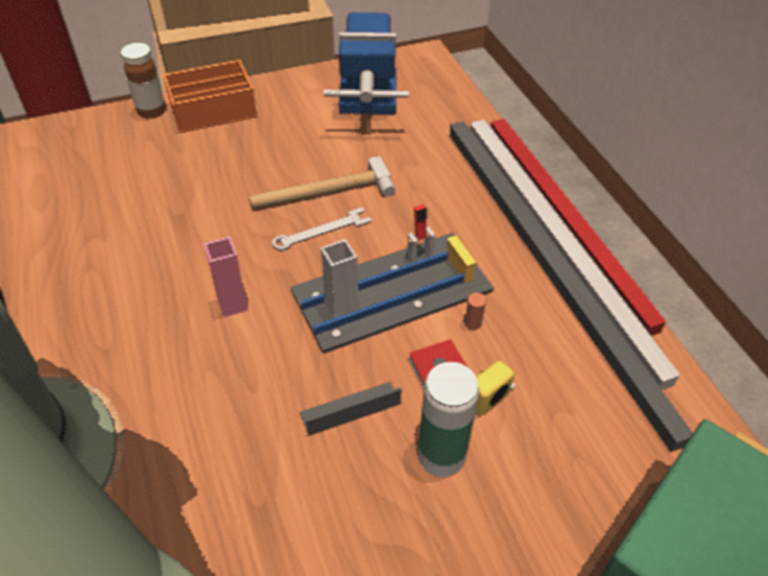

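View pics/top0.png

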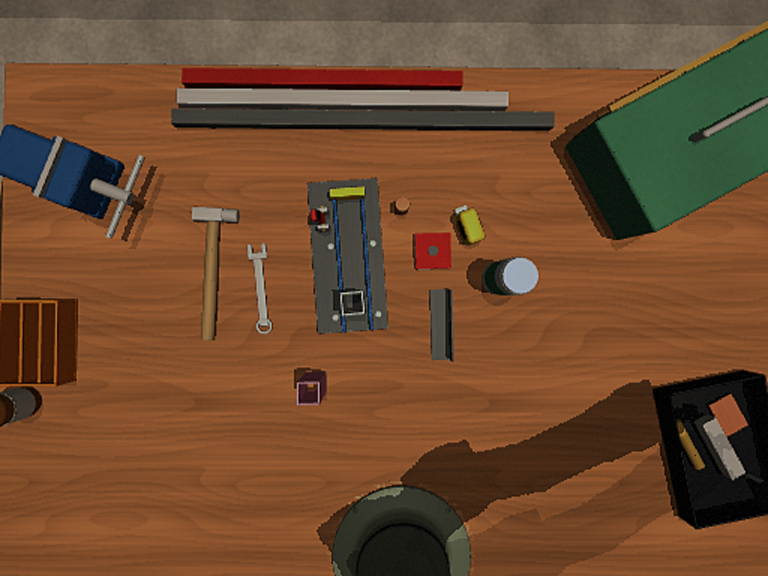

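The pictures show three things that matter:
- **Real tube:** the grey steel tube stands in the jig channel, at side (340,278) and top (352,303) in the 1.5x pictures.
- **Look-alike:** a pink tube stands on the bench at side (227,278) and top (308,393). It is not in the jig, so I'll leave it alone.
- **Red arm:** it leans outwards at side (420,222).

Next I'll confirm the tube in a crop and refine the jig pose.

```bash
python3 - <<'E'
from h import *
def bp(p,uv,z):
    d=np.linalg.inv(p["intrinsics"])@np.vstack([uv.T,np.ones(len(uv))]); R=p["R"]; C=-R.T@p["t"]; w=(R.T@d).T
    return C+w*((z-C[2])/w[:,2])[:,None]
P={"jig":(0,0),"jig_stop":(.11,0),"clamp_hinge":(.07,.05)}
A=[];B=[];T=[];tips=[]
for n in("side","top"):
    p=bot.grab_frame(n)
    for q,j in P.items():
        d=bot.spot_point(q,p)
        if d: A.append(j);B.append(d[0]["xyz"][:2]) 
    for d in bot.spot_point("tube_mid",p):
        if abs(d["xyz"][0]-.497)<.05: T.append(d["xyz"])
    for d in bot.spot_point("clamp_tip",p)[:1]: tips.append(d["xyz"])
    # blue rails
    hsv=cv2.cvtColor(p["img"],cv2.COLOR_RGB2HSV); m=(hsv[...,0]>100)&(hsv[...,0]<125)&(hsv[...,1]>110)
    v,u=np.nonzero(m); X=bp(p,np.c_[u,v].astype(float),.028)[:,:2]
    X=X[(abs(X[:,0]-.58)<.17)&(abs(X[:,1]-.1)<.06)]
    c=np.array([.591,.1]);th=.09
    for _ in range(8):
        e=np.array([-np.sin(th),np.cos(th)]);f=np.array([np.cos(th),np.sin(th)])
        y=(X-c)@e;x=(X-c)@f; k=abs(abs(y)-.027)<.012
        M=np.c_[x[k],np.ones(k.sum())]; s=np.sign(y[k]); r=np.linalg.lstsq(np.c_[x[k],s>0,s<0],y[k],rcond=None)[0]
        th+=r[0]; c=c+e*(r[1]+r[2])/2
    print(n,"rails yaw",th,"lat",(c-[.591,.1])@e,"offs",r[1:],k.sum(),"x range",np.percentile(x[k],[1,99]))
    if n=="side": save(p,"crop.png",(130,130,330,240),4)
A=np.array(A);B=np.array(B);a=A-A.mean(0);b=B-B.mean(0)
th2=np.arctan2((a[:,0]*b[:,1]-a[:,1]*b[:,0]).sum(),(a*b).sum());R=np.array([[np.cos(th2),-np.sin(th2)],[np.sin(th2),np.cos(th2)]])
o=B.mean(0)-R@A.mean(0);print("fit",th2,o,"res",np.round(B-(A@R.T+o),4).tolist())
print("tube",np.round(T,4).tolist(),[np.round(R.T@(np.array(t[:2])-o),4).tolist() for t in T]);print("tip",[np.round(np.r_[R.T@(np.array(t[:2])-o),t[2]],4).tolist() for t in tips])
E
```

```text
side rails yaw 0.08100993565447029 lat -0.003019262111682152 offs [ 0.02681899 -0.02681899] 813 x range [-0.14818156  0.10290033]
top rails yaw 0.0783691679821621 lat -0.0012045783098131133 offs [ 0.02690586 -0.02690586] 346 x range [-0.14399192  0.10701227]
fit 0.08865773604387713 [0.59079468 0.09836963] res [[-0.0023, 0.0002], [0.0027, 0.0004], [-0.0028, -0.0008], [-0.0018, 0.0007], [0.0002, 0.0031], [0.0039, -0.0037]]
tube [[0.4989, 0.0902, 0.0743], [0.4971, 0.0975, 0.0781]] [[-0.0923, -0.0], [-0.0934, 0.0074]]
tip [[0.0747, 0.0627, 0.118], [0.073, 0.0609, 0.1167]]
```

View pics/crop.png

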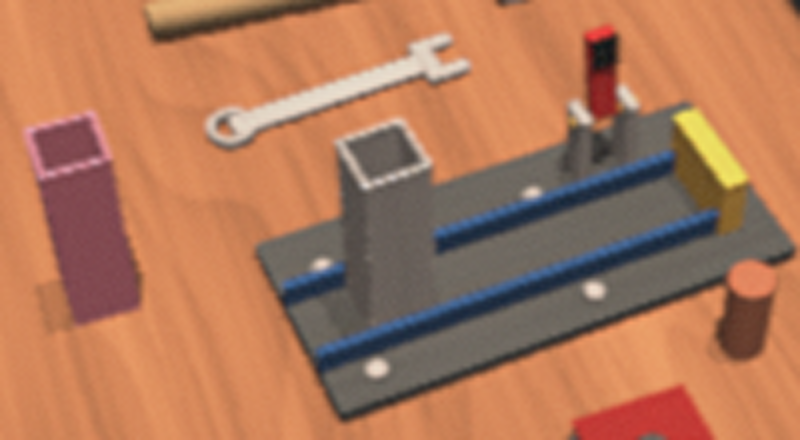

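The crop confirms it: the grey tube in the channel (at about (385,240) in the crop) is the one meant. The pink one at (85,220) stays. Now I'll turn the tool to the jig yaw (about 0.08), shut the fingers and move behind the tube at a safe height.

```bash
python3 -m jog '[[[20,-20,0,0,0,0.109,0],[20,-20,0,0,0,0.109,0],[20,-20,0,0,0,0.109,0],[30,-40,0,0,0,0,0],[30,-40,0,0,0,0,0]]]' && python3 -m jog '[[[30,-40,0,0,0,0,0],[20,-45,0,0,0,0,0],[20,-45,0,0,0,0,0],[0,-45,0,0,0,0,0],[0,-45,0,0,0,0,0]]]'
python3 -c "
from h import *;s=bot.observe();print(s['position'],s['tool_rot'],s['qpos'],bot.tip_reach)"
```

```text
clock: 2.4
position: [0.3408, -0.4135, 0.3039]
tool_rot: [3.141, -0.0, 0.078]
force: [1.9, -0.9, -0.6]
grip_width: 0.0122
finger_force: 0.0
clock: 2.9
position: [0.3925, -0.188, 0.3039]
tool_rot: [3.141, -0.0, 0.08]
force: [0.9, 0.0, 0.3]
grip_width: 0.0001
finger_force: 0.0
[ 0.3925053  -0.18799724  0.30390054] [ 3.14149036e+00 -2.64587598e-04  8.04534265e-02] [ 0.39577124  0.22163756 -0.09978228  2.06939233  0.02910884  0.85155601
 -1.21110289] 0.0726
```

```bash
python3 -m jog '[[[12,-45,0,0,0,0,0],[12,-45,0,0,0,0,0],[12,-45,0,0,0,0,0],[12,-45,0,0,0,0,0],[10,-45,0,0,0,0,0]]]' && python3 -m jog '[[[10,-30,0,0,0,0,0],[0,0,20,0,0,0,0],[0,0,20,0,0,0,0],[0,0,0,0,0,0,0],[0,0,0,0,0,0,0]]]'
```

```text
clock: 3.4
position: [0.4326, 0.0409, 0.3042]
tool_rot: [-3.142, -0.001, 0.08]
force: [0.3, -1.4, -0.4]
grip_width: 0.0
finger_force: 0.0
clock: 3.9
position: [0.4401, 0.0696, 0.2643]
tool_rot: [-3.142, 0.0, 0.08]
force: [-0.1, 0.8, 0.3]
grip_width: 0.0001
finger_force: 0.0
```

```bash
python3 -m jog '[[[3,-17,0,0,0,0,0],[0,0,25,0,0,0,0],[0,0,25,0,0,0,0],[0,0,16,0,0,0,0],[0,0,0,0,0,0,0]]]' && python3 -c "
from h import *
p=bot.grab_frame('side'); save(p,'pre.png',(100,90,356,250),3)
s=bot.observe();P=s['position'];print(P)
c,n=np.cos(.08),np.sin(.08);d=P[:2]-[.591,.0985];print('jig',c*d[0]+n*d[1],-n*d[0]+c*d[1])"
```

```text
clock: 4.4
position: [0.4414, 0.0866, 0.1974]
tool_rot: [3.141, 0.002, 0.079]
force: [0.0, -1.0, -0.8]
grip_width: -0.0
finger_force: 0.0
[0.44186323 0.0867416  0.19840779]
jig -0.14959945237574926 0.00019742797979823389
```

View pics/pre.png

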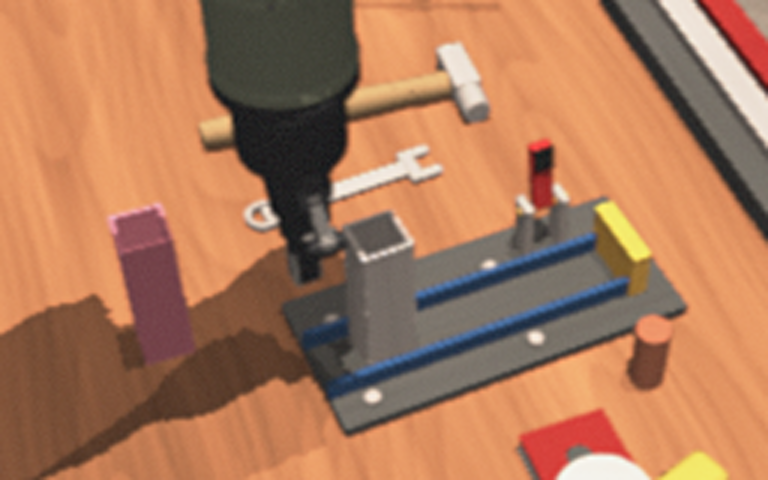

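The shut fingers (about (305,265)) stand right behind the grey tube (380,290), in line with the channel and clear of the pink one (150,290). Now I'll push slowly at the top.

```bash
python3 -m jog '[[[10,0,0,0,0,0,0],[8,0,0,0,0,0,0],[6,0,0,0,0,0,0],[5,0,0,0,0,0,0],[5,0,0,0,0,0,0]]]';python3 -m jog '[[[5,0,0,0,0,0,0],[5,0,0,0,0,0,0],[5,0,0,0,0,0,0],[3,0,0,0,0,0,0],[0,0,0,0,0,0,0]]]'; python3 -c "
from h import *
p=bot.grab_frame('side'); save(p,'push1.png',(100,90,356,250),3)"
```

```text
clock: 4.95
position: [0.476, 0.0896, 0.1981]
tool_rot: [3.142, -0.0, 0.08]
force: [-0.2, 0.9, 1.3]
grip_width: 0.0
finger_force: 0.4
clock: 5.45
position: [0.4938, 0.091, 0.1978]
tool_rot: [-3.141, -0.0, 0.08]
force: [-0.5, 0.5, -0.6]
grip_width: -0.0002
finger_force: 0.2
```

View pics/push1.png

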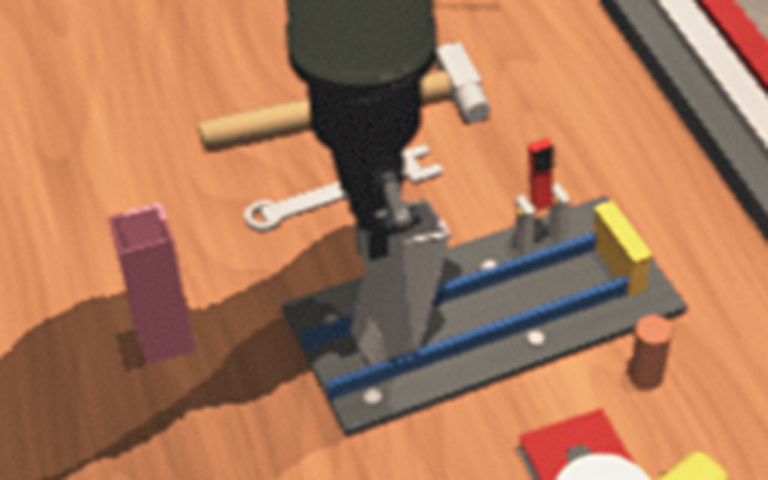

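The tube is tipping forward about its front edge, from a base at (385,350) to a top at (430,220). It is close to balance, so I'll keep pushing.

```bash
python3 -m jog '[[[5,0,0,0,0,0,0],[5,0,0,0,0,0,0],[5,0,0,0,0,0,0],[5,0,0,0,0,0,0],[0,0,0,0,0,0,0]]]'; python3 -m jog '[[[0,0,0,0,0,0,0],[0,0,0,0,0,0,0],[0,0,0,0,0,0,0]]]'; python3 -c "
from h import *
p=bot.grab_frame('side'); save(p,'push2.png',(100,90,356,250),3)
for n in('side','top'):
  q=bot.grab_frame(n)
  print([(np.round(d['xyz'],3),round(d['conf'],2)) for d in bot.spot_point('tube_mid',q)])"
```

```text
clock: 6.0
position: [0.5141, 0.0926, 0.1979]
tool_rot: [-3.141, -0.0, 0.08]
force: [0.5, -0.1, 0.2]
grip_width: 0.0001
finger_force: 0.0
clock: 6.3
position: [0.5133, 0.0926, 0.1979]
tool_rot: [-3.142, 0.0, 0.08]
force: [-0.7, 0.5, 0.4]
grip_width: 0.0001
finger_force: 0.0
[(array([0.59 , 0.097, 0.028]), 0.98), (array([0.339, 0.17 , 0.068]), 0.77)]
[(array([0.591, 0.104, 0.032]), 0.73), (array([ 0.683,  0.007, -0.001]), 0.7), (array([0.335, 0.168, 0.067]), 0.6)]
```

View pics/push2.png

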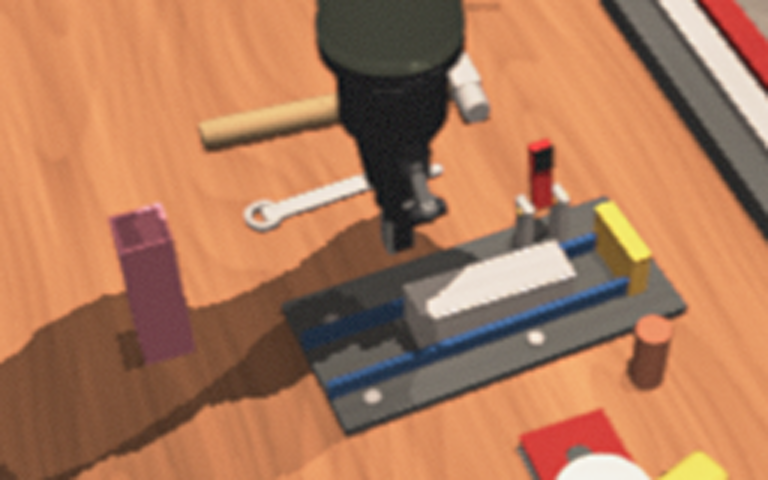

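The tube lies in the channel (rear end (425,315), front end (570,260)), short of the stop and centred near jig x = 0. Next I'll back off, open the fingers about 26 mm to straddle the tube's side walls, and lower them behind it.

```bash
python3 -m jog '[[[-20,0,0,0,0,0,0.3],[-18,0,0,0,0,0,0.3],[0,0,25,0,0,0,0.3],[0,0,25,0,0,0,0.3],[0,0,20,0,0,0,0.3]]]';python3 -m jog '[[[0,0,15,0,0,0,0.3],[0,0,7,0,0,0,0.3],[0,0,0,0,0,0,0.3]]]'; python3 -c "
from h import *
p=bot.grab_frame('side'); save(p,'low.png',(100,90,356,250),3)
s=bot.observe();P=s['position'];print(P)
c,n=np.cos(.08),np.sin(.08);d=P[:2]-[.591,.0985];print('jig',c*d[0]+n*d[1],-n*d[0]+c*d[1])"
```

```text
clock: 7.05
position: [0.4754, 0.0895, 0.127]
tool_rot: [-3.142, -0.0, 0.08]
force: [0.6, 0.1, 0.3]
grip_width: 0.0256
finger_force: 0.0
clock: 7.35
position: [0.4753, 0.0896, 0.1054]
tool_rot: [3.141, 0.001, 0.08]
force: [-0.2, 0.1, 0.3]
grip_width: 0.0256
finger_force: 0.0
[0.47557118 0.08962784 0.10602644]
jig -0.1157686571004247 0.0003806749591345245
```

View pics/low.png

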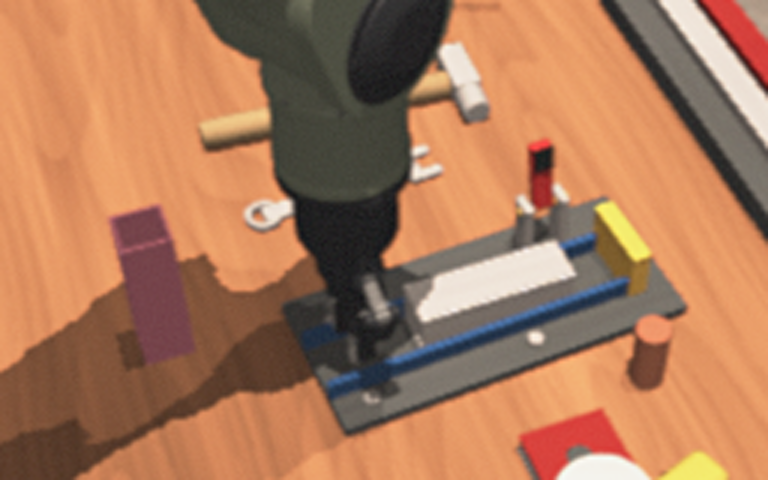

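The fingers (365,345) are low in line behind the tube's rear end (412,320). Now I'll push along +x, fast at first and then slowly while watching the force.

```bash
python3 -m jog '[[[15,0,0,0,0,0,0.3],[12,0,0,0,0,0,0.3],[8,0,0,0,0,0,0.3],[6,0,0,0,0,0,0.3],[6,0,0,0,0,0,0.3]]]';python3 -m jog '[[[6,0,0,0,0,0,0.3],[6,0,0,0,0,0,0.3],[6,0,0,0,0,0,0.3],[5,0,0,0,0,0,0.3],[4,0,0,0,0,0,0.3]]]';python3 -m jog '[[[3,0,0,0,0,0,0.3],[2,0,0,0,0,0,0.3]]]'
python3 -c "
from h import *
for n in('side','top'):
  q=bot.grab_frame(n)
  print([(np.round(d['xyz'],3),round(d['conf'],2)) for d in bot.spot_point('tube_mid',q)])"
```

```text
clock: 7.9
position: [0.5221, 0.093, 0.1061]
tool_rot: [3.141, 0.001, 0.079]
force: [-5.7, -2.0, 3.3]
grip_width: 0.0259
finger_force: 2.4
clock: 8.4
position: [0.5496, 0.0955, 0.1059]
tool_rot: [3.142, 0.0, 0.08]
force: [-5.7, -0.5, 5.6]
grip_width: 0.0252
finger_force: 2.7
clock: 8.6
position: [0.5545, 0.0959, 0.1059]
tool_rot: [-3.142, 0.0, 0.08]
force: [-6.0, -0.4, 4.5]
grip_width: 0.0258
finger_force: 2.7
[(array([0.342, 0.172, 0.07 ]), 0.94), (array([0.631, 0.102, 0.03 ]), 0.88)]
[(array([0.336, 0.173, 0.063]), 0.87), (array([0.555, 0.381, 0.003]), 0.67), (array([0.629, 0.109, 0.033]), 0.66)]
```

```bash
python3 -m jog '[[[2,0,0,0,0,0,0.3],[2,0,0,0,0,0,0.3]]]';python3 -m jog '[[[2,0,0,0,0,0,0.3],[1,0,0,0,0,0,0.3]]]'
```

```text
clock: 9.0
position: [0.5582, 0.0961, 0.1059]
tool_rot: [3.141, 0.0, 0.08]
force: [-3.8, -1.1, 2.4]
grip_width: 0.0257
finger_force: 2.2
clock: 9.2
position: [0.5608, 0.0964, 0.1058]
tool_rot: [3.141, 0.002, 0.08]
force: [-12.9, -1.1, 9.0]
grip_width: 0.0256
finger_force: 6.3
```

```bash
python3 -m jog '[[[1,0,0,0,0,0,0.3],[1,0,0,0,0,0,0.3],[0,0,0,0,0,0,0.3]]]'
python3 -c "
from h import *
p=bot.grab_frame('side'); save(p,'home.png',(180,120,340,240),5)
c,n=np.cos(.08),np.sin(.08)
for m in('side','top'):
  q=bot.grab_frame(m)
  print([np.round(d['xyz'],3) for d in bot.spot_point('tube_mid',q)])
  for k in('clamp_tip','clamp_hinge'):
    for e in bot.spot_point(k,q)[:1]:
      X=np.array(e['xyz']);d=X[:2]-[.591,.0985];print(k,np.round([c*d[0]+n*d[1],-n*d[0]+c*d[1],X[2]],4))"
```

```text
clock: 9.5
position: [0.5611, 0.0964, 0.1055]
tool_rot: [3.141, 0.005, 0.08]
force: [-20.0, -1.1, 14.6]
grip_width: 0.0251
finger_force: 10.1
[array([0.634, 0.102, 0.032]), array([0.342, 0.168, 0.069])]
clamp_tip [0.068  0.0612 0.1161]
clamp_hinge [0.069  0.0499 0.0576]
[array([0.338, 0.171, 0.068]), array([0.632, 0.108, 0.031]), array([0.66 , 0.152, 0.059])]
clamp_tip [0.071  0.062  0.1225]
clamp_hinge [0.0437 0.0067 0.0322]
```

View pics/home.png

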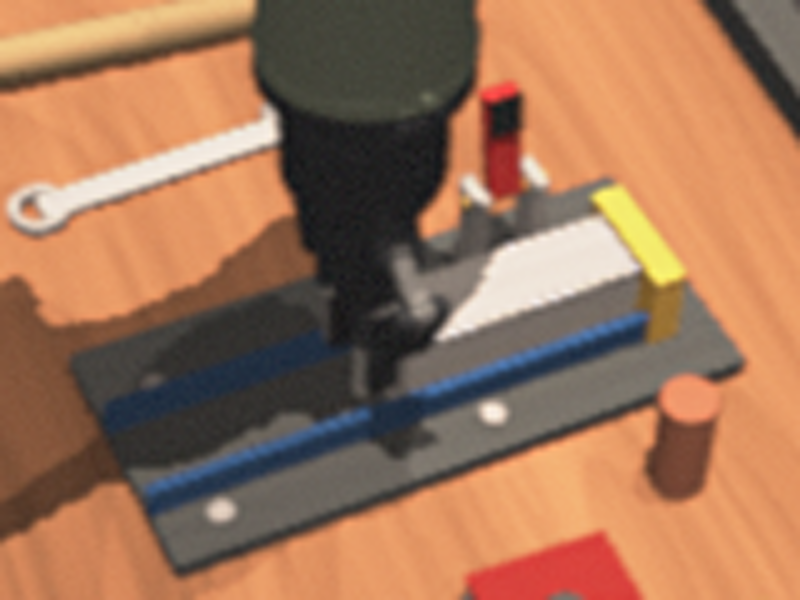

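The tube's end meets the yellow stop (contact edge about (615,245)), and the force rose to 20 N. The red arm stands open at (500,140). I'll back off, rise, shut the fingers and go round to the arm's outer (+y) side.

```bash
python3 -m jog '[[[-10,0,0,0,0,0,0.3],[-20,0,0,0,0,0,0.3],[0,0,-40,0,0,0,0],[0,0,-45,0,0,0,0],[0,0,-45,0,0,0,0]]]';python3 -m jog '[[[30,-25,-15,0,0,0,0],[35,-25,0,0,0,0,0],[35,-30,0,0,0,0,0],[30,-30,0,0,0,0,0],[0,0,0,0,0,0,0]]]'
python3 -c "
from h import *
s=bot.observe();P=s['position'];print(P,s['qpos'])
c,n=np.cos(.08),np.sin(.08);d=P[:2]-[.591,.0985];print('jig',c*d[0]+n*d[1],-n*d[0]+c*d[1])
p=bot.grab_frame('top')
print([np.round(d['xyz'],3) for d in bot.spot_point('tube_mid',p)])"
```

```text
clock: 10.45
position: [0.5333, 0.0942, 0.2375]
tool_rot: [-3.141, -0.001, 0.08]
force: [0.1, 0.4, -0.1]
grip_width: -0.0001
finger_force: 0.0
clock: 10.95
position: [0.6558, 0.2191, 0.2501]
tool_rot: [-3.139, -0.001, 0.083]
force: [-1.5, 0.4, -1.1]
grip_width: -0.0
finger_force: 0.0
[0.65577561 0.21914236 0.25011583] [-0.25947669  0.6894952  -0.24412098  1.44767132  0.17845826  1.02386026
 -2.02988293]
jig 0.07420953309420529 0.1150799840191956
[array([0.633, 0.11 , 0.031])]
```

```bash
python3 -m jog '[[[-4,0,20,0,0,0,0],[0,0,25,0,0,0,0],[0,0,25,0,0,0,0],[0,10,0,0,0,0,0],[0,8,0,0,0,0,0]]]';python3 -m jog '[[[0,6,0,0,0,0,0],[0,6,0,0,0,0,0],[0,6,0,0,0,0,0],[0,6,0,0,0,0,0],[0,0,0,0,0,0,0]]]'
cat > st.py <<'E'
from h import *
import sys
s=bot.observe();P=s['position'];c,n=np.cos(.08),np.sin(.08);d=P[:2]-[.591,.0985];print('TCP jig',np.round([c*d[0]+n*d[1],-n*d[0]+c*d[1],P[2]],4))
for m in('side','top'):
  q=bot.grab_frame(m)
  if m=='side' and len(sys.argv)>1: save(q,sys.argv[1],(180,100,340,220),5)
  for k in('clamp_tip','tube_mid'):
    for e in bot.spot_point(k,q)[:2]:
      X=np.array(e['xyz']);d=X[:2]-[.591,.0985];print(m,k,np.round([c*d[0]+n*d[1],-n*d[0]+c*d[1],X[2]],4),round(e['conf'],2))
E
python3 st.py arm1.png
```

```text
clock: 11.55
position: [0.6518, 0.1942, 0.1816]
tool_rot: [3.141, -0.0, 0.079]
force: [0.1, -0.1, 1.3]
grip_width: -0.0
finger_force: 0.0
clock: 12.05
position: [0.6538, 0.1709, 0.1812]
tool_rot: [3.141, -0.0, 0.079]
force: [-0.3, -0.1, -0.5]
grip_width: 0.0002
finger_force: 0.0
TCP jig [0.0684 0.0672 0.1812]
side clamp_tip [0.0721 0.0497 0.1189] 0.64
side tube_mid [-0.2448  0.0919  0.0674] 0.95
side tube_mid [0.0454 0.0004 0.0299] 0.88
top tube_mid [0.0418 0.0067 0.0339] 0.76
```

View pics/arm1.png

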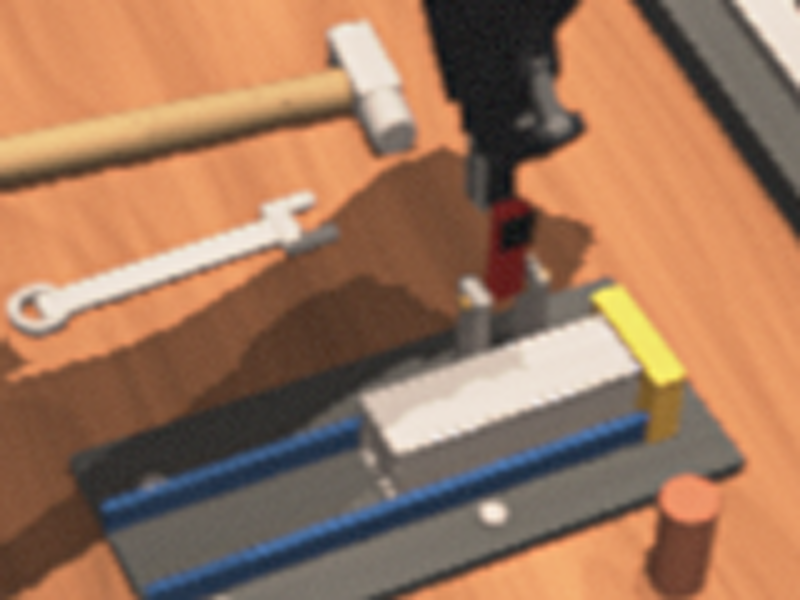

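The red arm (505,250) is upright with the finger behind it at (495,185), and the tube is still at the stop. Now I'll follow the arc: sweep towards jig −y while descending.

```bash
python3 -m jog '[[[0,6,1,0,0,0,0],[0,6,2,0,0,0,0],[0,6,2,0,0,0,0],[0,5,2,0,0,0,0],[0,5,3,0,0,0,0]]]';python3 -m jog '[[[0,5,3,0,0,0,0],[0,4,4,0,0,0,0],[0,4,5,0,0,0,0],[0,3,5,0,0,0,0],[0,3,5,0,0,0,0]]]';python3 st.py arm2.png
```

```text
clock: 12.85
position: [0.6559, 0.1434, 0.1708]
tool_rot: [3.142, -0.0, 0.079]
force: [-0.3, 0.2, 1.3]
grip_width: 0.0002
finger_force: 0.7
clock: 13.35
position: [0.6573, 0.1249, 0.1484]
tool_rot: [3.142, 0.0, 0.08]
force: [1.3, 1.1, 1.0]
grip_width: -0.0
finger_force: 0.6
TCP jig [0.0682 0.021  0.1484]
side clamp_tip [ 0.1105 -0.0011  0.0337] 0.66
side clamp_tip [ 0.0721 -0.005   0.0761] 0.5
side tube_mid [-0.2446  0.093   0.0674] 0.92
side tube_mid [0.0436 0.0024 0.0293] 0.89
top tube_mid [-0.2507  0.0939  0.065 ] 0.55
```

View pics/arm2.png

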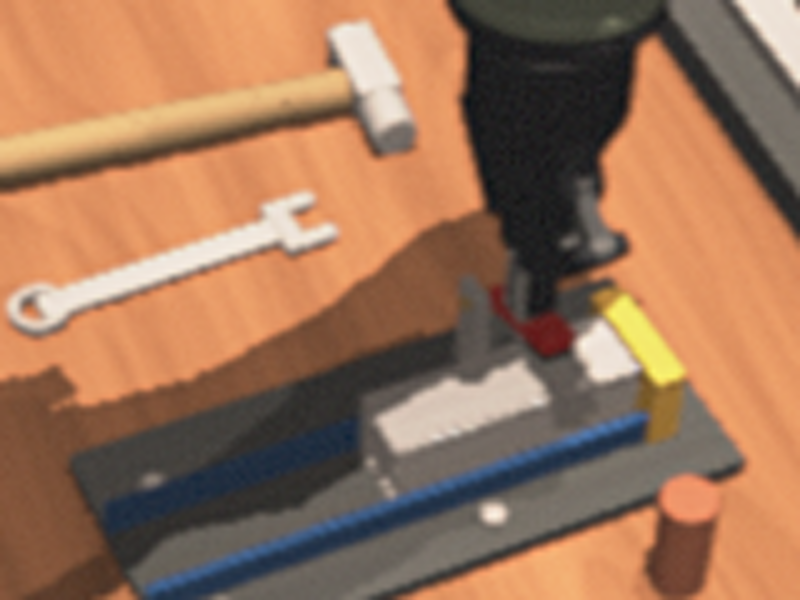

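The red arm (545,330) has come over the tube and is about 15° open under the finger. I'll press it down slowly.

```bash
python3 -m jog '[[[0,2,3,0,0,0,0],[0,1,3,0,0,0,0],[0,1,2,0,0,0,0]]]';python3 -m jog '[[[0,0,2,0,0,0,0],[0,0,1,0,0,0,0]]]';python3 -m jog '[[[0,0,1,0,0,0,0],[0,0,0,0,0,0,0]]]'
```

```text
clock: 13.95
position: [0.6576, 0.1211, 0.1406]
tool_rot: [-3.142, 0.0, 0.08]
force: [-0.3, 0.5, 1.2]
grip_width: -0.0002
finger_force: 0.4
clock: 14.15
position: [0.6576, 0.121, 0.1377]
tool_rot: [3.141, 0.0, 0.08]
force: [-3.1, -2.0, 13.5]
grip_width: 0.0003
finger_force: 7.2
clock: 14.35
position: [0.6576, 0.1209, 0.1377]
tool_rot: [3.141, -0.0, 0.079]
force: [-4.9, -2.1, 14.3]
grip_width: 0.0001
finger_force: 7.1
```

The fingertip is at z = 0.065, which is the shut height of the arm's upper face, and the pad is firmly on the tube (14 N). I'll lift off straight up and check.

```bash
python3 -m jog '[[[0,0,0,0,0,0,0],[0,0,0,0,0,0,0],[0,0,-5,0,0,0,0],[0,0,-30,0,0,0,0],[0,0,-45,0,0,0,0]]]';python3 -m jog '[[[-30,0,-45,0,0,0,0],[-50,0,0,0,0,0,0],[-50,0,0,0,0,0,0],[-50,0,0,0,0,0,0],[0,0,0,0,0,0,0]]]';python3 st.py end.png
```

```text
clock: 14.85
position: [0.6565, 0.121, 0.2157]
tool_rot: [3.141, 0.004, 0.08]
force: [0.0, -0.9, 0.5]
grip_width: -0.0
finger_force: 0.0
clock: 15.35
position: [0.4747, 0.106, 0.2584]
tool_rot: [3.14, 0.004, 0.081]
force: [0.2, 0.6, 0.1]
grip_width: -0.0002
finger_force: 0.0
TCP jig [-0.1153  0.0168  0.2584]
side clamp_tip [ 0.0705 -0.0072  0.0574] 0.64
side tube_mid [0.0438 0.0008 0.0304] 0.85
side tube_mid [-0.2449  0.09    0.0646] 0.69
top clamp_tip [ 0.0706 -0.0079  0.0613] 0.7
top tube_mid [0.0453 0.0059 0.0331] 0.71
```

View pics/end.png

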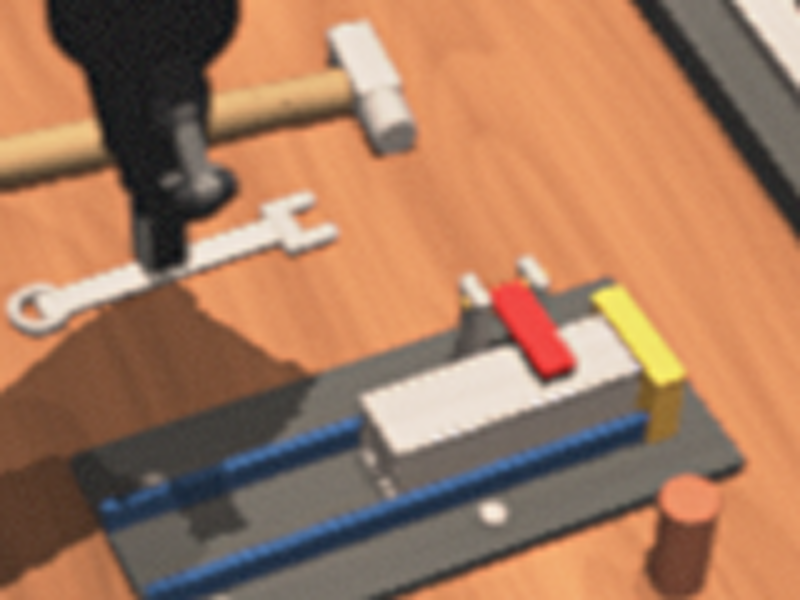

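The tube is home against the yellow stop (630,350), the red arm lies flat across it at (535,330), and the robot is clear. I'm handing in the job.

```bash
python3 -c "
from workcell import bot
print(bot.job_done())"
```

```text
the job is handed in; nothing more can be done
None
```

The job is handed in (no verdict came back): the last picture and position readings show the tube flat in the channel and home against the yellow stop, the red arm lying flat on top of it, and the robot clear, and no bystander was seen to move.

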